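Change the air line over at the slide valves

ROBOT

A 6-joint arm with a two-finger parallel gripper is mounted at the origin on the work surface. World frame = base frame: x ahead of the robot, y to its left, z up, the work surface at z = 0. Lengths are in m, angles in rad, forces in N, time in s.
With the tool pointing down it reaches from about 0.35 to 0.775 m from the base axis. Payload 7.3 kg.
Tool frame: the origin (TCP) lies midway between the tips of the shut fingers; the grasp point (between the pads) lies 19 mm behind it; z points along the fingers, y is the direction in which the jaws open and shut (so a half turn about z gives the same grasp; the last joint's range is limited). The gripper opens to 92 mm and grips with 3 to 60 N. Pads are 19 mm wide; open, the fingers measure 130 mm over their backs; the gripper's body (75 mm by 190 mm) begins 47 mm behind the grasp point.
Start: joints at [-1.459, 0.342, 1.524, -0, 1.275, -0.146], TCP at [0.134, -0.508, 0.227] pointing down, gripper open.
Joint ranges: [-2.53, 2.53], [-0.77, 2.02], [0.04, 2.7], [-1, 4.14], [0.28, 2.66], [-3.11, 3.11]. Speed limits (rad/s): [2.57, 2.57, 3.14, 3.14, 3.14, 3.14].

INTERFACE

Orientations are given as [roll, pitch, yaw] about the fixed x, y, z axes, in that order (R = Rz(yaw) Ry(pitch) Rx(roll)).
In Python, from cell import robot gives the robot as it stands.
- The arm moves only by the shell command python3 -m crank 'ROWS' [FORCE]. ROWS is a JSON object of lists of equal length, an entry for each row: "claw": the opening, from 0 (shut) to 1 (fully open); "delta_pos": the shift along the tool's x, y, z in units of 25 mm (1.0 is 25 mm), a list of three; "roll": the turn about the tool's z in units of 6 degrees (1.0 is 6 degrees). In form: {"claw": [claw, ...], "delta_pos": [[dx, dy, dz], ...], "roll": [roll, ...]}. A call has exactly 8 rows; each row is the pose to reach, as a shift and turn from the pose commanded when the call began, along the tool's axes at that moment; what a row does not reach only later rows make up. A row lasts 1/12 s, in which the tool goes at most 41.7 mm and 7.16 degrees, less where a joint would pass 70% of its speed; a pose out of reach is approached as far as the arm can. A call with a gripper value outside its range is refused whole. The fingers move at their own pace and stop on an object; FORCE is the grip in N (left out, the last holds). Time passes only in rows, so rows that repeat a pose let the fingers close, or fill a call up. It gives the time, the measured TCP pose, the force and the opening at its end, in the units of the state.
- robot.observe(): the state, without advancing time (a new reading comes with each control period).
- robot.read_camera(name): name is "scene" or "top" or "wrist"; returns a dict with "color" (480x640x3 uint8, blue, green, red), "fx", "fy", "cx", "cy" (pixels), "k1" (the pictures are not rectified: a ray, as slopes to the right and down, at radius r is drawn at 1 + k1 r^2 times it, then the intrinsics apply), "rvec" (rotation vector, rad) and "tvec" (3), from world to camera coordinates, as OpenCV has them; the wrist camera has in their place "hand_eye" (4x4, takes a point from camera to tool coordinates, whose origin is the TCP and whose axes are the flange's). Camera axes: x right, y down, z forward; pixel columns grow to the right and rows downward; lengths in m; the calibration is good to about 2 mm. A picture is of the moment at which its call begins: read the wrist's pose just before it. There is no depth.
- robot.hand_in(): hands the job in, once; it reports no verdict.
The state is a dict: "time": time; "qpos": joint angles; "qvel": joint speeds; "joint_efforts": joint torques, N m; "tool_pos": TCP position; "tool_rot": TCP orientation; "contact_force": force on the tool from outside, world axes, zero at the start; "torque": the same for the moment, N m; "opening": finger opening in m.
Only numpy, scipy, OpenCV 4.12 (cv2) and the standard library are available. Lean on these libraries where they do the work, as an engineer would, in place of code of your own. Each camera call takes 0.05 s, during which the arm holds its last target.

TASK

Change the air over from the blow gun to the tyre inflator: push the drawn-out flat blade knob fully home so that its valve is closed, and only then pull the drum-shaped knob fully out until it clicks open. Leave the T-handled valve closed, do not knock the glass jar, and let go of the knobs when done.

Things in the scene. Friction and masses are not known exactly. Their poses are not given: they have to be found in the camera images.
- blade_grip (a point): Black plastic flat blade knob of the blow-gun slide valve, an upright plate 12 mm wide, 30 mm long along its shaft, 36 mm tall. Site: knob centre, 55 mm above the shelf; its x axis points level along the shaft into the valve (push home), -x is out (pull), z up. It starts drawn out.
- blade_knob (a joint): Travel of the blade knob in m: 0 = fully home (valve closed), 0.040 = fully out (valve open). A sprung detent holds it at each end: it resists with up to about 8 N, snaps over at half travel (0.020) and draws the knob to the nearer end.
- drum_grip (a point): Black plastic drum knob of the tyre-inflator slide valve, a plain cylinder 34 mm across and 30 mm long, lying along its shaft. Site: knob centre, 55 mm above the shelf; its x axis points level along the shaft into the valve (push home), -x is out (pull), z up. The blade valve is of the same make. It starts home.
- drum_knob (a joint): Travel of the drum knob, as for the blade knob. The valve: bare aluminium block 60 mm long, 50 wide, top at 76 mm, on a 90 x 80 mm steel foot fixed to the shelf; a brass nose 22 mm across stands 20 mm out of its front face. Knob home: its back (15 mm behind the point) meets the nose; out: 40 mm of steel shaft shows between.
- tee_knob (a joint): Travel in m of the knob of a third valve of the same make, which has a T handle (level crossbar 52 mm wide, 14 mm thick): 0 = home (closed), as it starts and must stay. The three valves stand side by side, at least 140 mm between centres, in any order, their knobs towards the robot.
- jar: Empty open glass jar, 72 mm across, 105 mm tall, standing loose on the shelf to the robot's left of the valves; origin at the centre of its underside, z up.
Mind the look-alikes: they are no part of the job. What is shaped like the jar but blue or green is not meant.

How it is judged:
By the outcome, as a careful person would: the job done as asked, in the order asked, and still so for the second after the job is handed in, with the robot touching nothing.
It also fails if it takes over 45 s, if anything falls off the work surface, if the arm or the gripper's body presses on something with over 40 N, if the wrist force passes 120 N, or if a joint passes its speed limit or range.

## Working session

There is one attempt and no reset: what is moved stays moved. The work goes in short steps, Python scripts to look and compute and a shell command to move; the robot and the scene stay as the last step left them, time stands still between calls to the robot, and variables do not carry over. Pictures are saved under pics/ and viewed, and the job is handed in when it is done.

```bash
ls; mkdir -p pics
python3 - <<'E'
from cell import robot
import cv2
print(robot.observe())
for n in("scene","top","wrist"):
    c=robot.read_camera(n); cv2.imwrite(f"pics/{n}0.png",c["color"]); print(n,{k:v for k,v in c.items() if k!="color"})
E
```

```text
pics
{'time': 0.0, 'qpos': array([-1.45900913e+00,  3.42743545e-01,  1.52499251e+00, -4.60824194e-05,
        1.27540903e+00, -1.45963747e-01]), 'qvel': array([ 6.05331537e-04,  1.85306933e-04,  8.54986351e-04,  9.81508229e-05,
       -1.36622124e-03,  1.28160025e-03]), 'joint_efforts': array([-3.66559207e-04, -4.31246674e+01, -2.44221514e+01,  7.17030955e-02,
        5.60436992e-02, -9.59831391e-05]), 'tool_pos': array([ 0.13380685, -0.50724699,  0.22604272]), 'tool_rot': array([-3.14005033e+00, -1.82196487e-04,  2.57764255e-01]), 'contact_force': array([-0.49994603,  0.47939725, -0.61497956]), 'torque': array([-0.03631322, -0.03423757,  0.00686675]), 'opening': 0.09180205842535258}
scene {'fx': 614.0404469685835, 'fy': 614.0404469685835, 'cx': 315.683660633604, 'cy': 238.28218007597727, 'k1': -0.08041197964869251, 'rvec': array([ 1.56463691,  2.02554189, -0.81398409]), 'tvec': array([ 0.01298444, -0.34511473,  1.48115551])}
top {'fx': 458.3945187494125, 'fy': 458.3945187494125, 'cx': 318.0948414070824, 'cy': 240.7923366984204, 'k1': -0.09895148479851246, 'rvec': array([ 2.21625577, -2.18879613,  0.08891355]), 'tvec': array([0.09310361, 0.50707986, 0.95709689])}
wrist {'fx': 413.3079127266967, 'fy': 413.3079127266967, 'cx': 323.00799978005557, 'cy': 237.19679030597106, 'k1': -0.0019329180174785512, 'hand_eye': array([[ 1.79609048e-04, -9.52854292e-01, -3.03428189e-01,
         8.29330907e-02],
       [ 9.99999877e-01,  3.11545469e-04, -3.86412391e-04,
         6.47348709e-04],
       [ 4.62726382e-04, -3.03428082e-01,  9.52854231e-01,
        -1.58260392e-01],
       [ 0.00000000e+00,  0.00000000e+00,  0.00000000e+00,
         1.00000000e+00]])}
```

View pics/scene0.png

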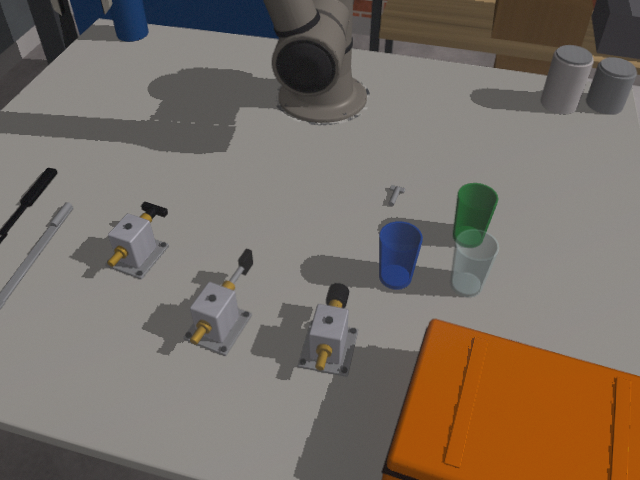

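View pics/top0.png

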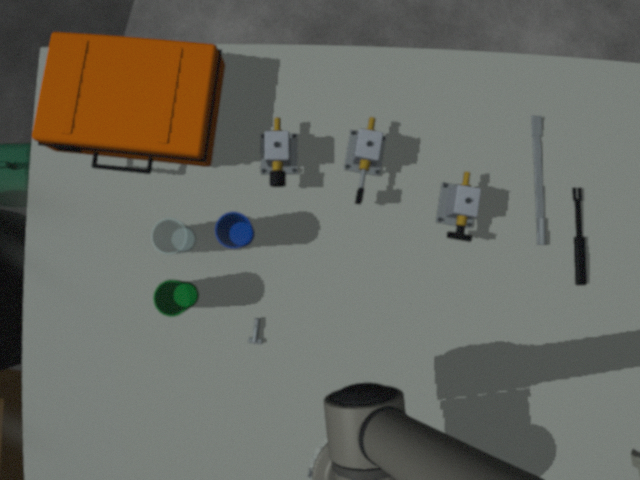

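The scene picture shows the T handle at (153,209), the drawn-out flat plate with its shaft showing at (245,262), and the drum against its nose at (338,296). In the top picture they are at (459,237), (360,196) and (278,180). The clear jar is at (172,237) in the top picture, with blue and green look-alikes beside it. I'll enlarge crops to confirm and measure.

```bash
cat > h.py <<'E'
import numpy as np,cv2
from scipy.spatial.transform import Rotation as Ro
def ray(c,uv,st=None):
    s=cv2.undistortPoints(np.array([[uv]],float),np.array([[c["fx"],0,c["cx"]],[0,c["fy"],c["cy"]],[0,0,1]]),np.array([c["k1"],0,0,0.]))[0,0]
    d=np.array([s[0],s[1],1])
    if "rvec" in c:
        R=cv2.Rodrigues(c["rvec"])[0]; return -R.T@c["tvec"],R.T@d
    H=c["hand_eye"];T=Ro.from_euler("xyz",st["tool_rot"]).as_matrix()
    return st["tool_pos"]+T@H[:3,3],T@H[:3,:3]@d
def atz(c,uv,z,st=None):
    o,d=ray(c,uv,st); return o+d*(z-o[2])/d[2]
def proj(c,P,st=None):
    P=np.array(P,float)
    if "rvec" in c: p=cv2.Rodrigues(c["rvec"])[0]@P+c["tvec"]
    else:
        H=c["hand_eye"];T=Ro.from_euler("xyz",st["tool_rot"]).as_matrix()
        p=H[:3,:3].T@(T.T@(P-st["tool_pos"])-H[:3,3])
    x,y=p[:2]/p[2]; k=1+c["k1"]*(x*x+y*y)
    return np.array([c["fx"]*x*k+c["cx"],c["fy"]*y*k+c["cy"]])
E
python3 - <<'E'
import cv2,numpy as np
t=cv2.imread("pics/top0.png");s=cv2.imread("pics/scene0.png")
a=cv2.resize(t[105:215,240:400],None,fx=5,fy=5,interpolation=cv2.INTER_CUBIC); cv2.imwrite("pics/ctop.png",a)
b=cv2.resize(s[235:385,180:380],None,fx=4,fy=4,interpolation=cv2.INTER_CUBIC); cv2.imwrite("pics/cscene.png",b)
E
```

```text
(no output)
```

View pics/ctop.png

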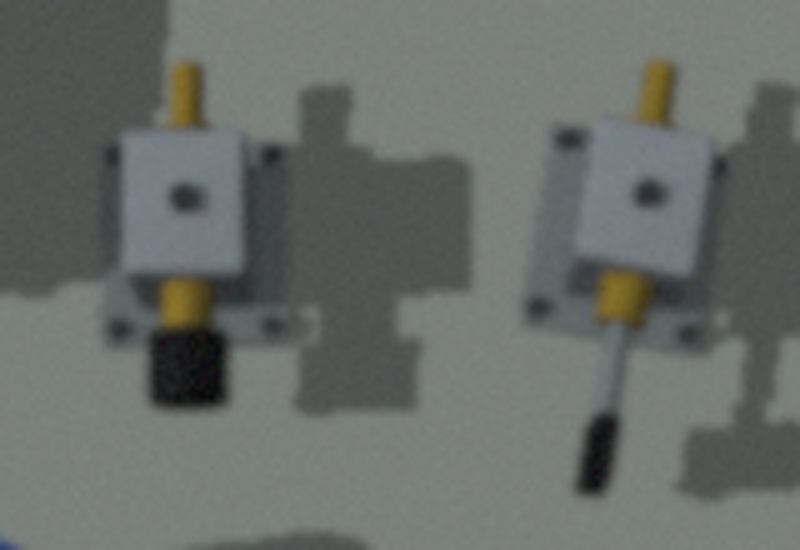

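View pics/cscene.png

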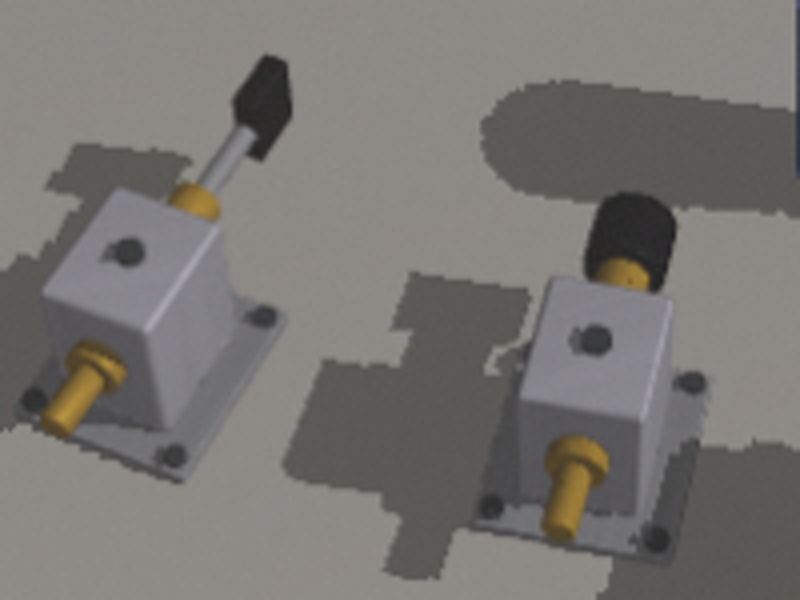

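Run:
```python
from cell import robot
from h import *
c=robot.read_camera("top"); s=robot.read_camera("scene")
f=lambda x,y:(240+(x+.5)/5-.5,105+(y+.5)/5-.5)
g=lambda x,y:(180+(x+.5)/4-.5,235+(y+.5)/4-.5)
for n,L in(("drum",[(122,130),(243,130),(243,274),(120,273)]),("blade",[(597,122),(712,138),(695,275),(577,262)])):
    P=np.array([atz(c,f(*p),.076)[:2] for p in L]); m=P.mean(0)
    d=(P[0]+P[1]-P[2]-P[3]); L_=np.linalg.norm(d)/2; d/=np.linalg.norm(d); w=P[0]+P[3]-P[1]-P[2]
    print(n,"top centre",m,"len",L_,"w",np.linalg.norm(w)/2,"yaw",np.arctan2(d[1],d[0]),np.arctan2(-w[0],w[1]), "grip home",m-d*.065,"out",m-d*.105)
for n,L in(("drum",[(545,278),(672,297),(640,415),(522,395)]),):
  pass
print("scene drum block", [atz(s,g(*p),.076)[:2].round(4) for p in[(549,280),(672,298),(645,420),(521,398)]])
print("scene blade block", [atz(s,g(*p),.076)[:2].round(4) for p in[(120,188),(219,228),(148,330),(44,292)]])
print("drum knob", atz(c,f(189,369),.06),[atz(c,f(*p),.055) for p in[(152,369),(226,369)]])
print("blade knob top", atz(c,f(598,453),.073),[atz(c,f(*p),.073) for p in[(607,412),(590,494)]])
print("blade scene top", [atz(s,g(*p),.073) for p in[(267,58),(287,64),(240,101),(262,108)]])
print("jar", atz(c,(172,237),.1), atz(c,(183,239),0),"blue",atz(c,(241,232),0))
```

```text
drum top centre [0.69443966 0.18781467] len 0.0591016777698938 w 0.04910695926421214 yaw 0.014155043338872922 0.009858754872254967 grip home [0.62944617 0.18689462] out [0.58945018 0.18632844]
blade top centre [0.69890923 0.00076093] len 0.05801363273209511 w 0.04764171550617258 yaw -0.12931799280272077 -0.10368786437740726 grip home [0.63445197 0.00914319] out [0.59478597 0.0143015 ]
scene drum block [array([0.6714, 0.1649]), array([0.6679, 0.2129]), array([0.7253, 0.2156]), array([0.7273, 0.1687])]
scene blade block [array([ 0.6702, -0.0131]), array([0.6794, 0.0324]), array([0.7332, 0.0231]), array([ 0.7265, -0.0225])]
drum knob [0.62919311 0.18472609 0.06      ] [array([0.62996312, 0.20020281, 0.055     ]), array([0.63038129, 0.16994456, 0.055     ])]
blade knob top [0.59516752 0.01927416 0.073     ] [array([0.61187913, 0.01571817, 0.073     ]), array([0.57852128, 0.02241111, 0.073     ])]
blade scene top [array([0.58564793, 0.01967187, 0.073     ]), array([0.58677805, 0.02895926, 0.073     ]), array([0.61144898, 0.01677949, 0.073     ]), array([0.61281205, 0.02691283, 0.073     ])]
jar [0.50446643 0.38428792 0.1       ] [0.50672723 0.39002286 0.        ] blue [0.52342422 0.2649728  0.        ]
```

The crops confirm it: the black upright plate on a bare 40 mm shaft is the blade valve, and the plain black cylinder tight against the brass nose is the drum valve. Block size checks come out at 59×49 mm and 58×48 mm, against 60×50 mm given. The two cameras differ by about 3–4 mm, so I'll refine with the wrist camera from above the blade.

```bash
python3 -m crank '{"claw":[0.6,0.6,0.6,0.6,0.6,0.6,0.6,0.6],"delta_pos":[[1.3,-0.9,0.1],[2.6,-1.8,0.2],[3.9,-2.6,0.4],[5.2,-3.5,0.5],[6.5,-4.3,0.6],[7.8,-5.2,0.8],[9.1,-6.0,0.9],[10.4,-6.9,1.0]],"roll":[0,0,0,0,0,0,0,0]}' 20
python3 -m crank '{"claw":[0.6,0.6,0.6,0.6,0.6,0.6,0.6,0.6],"delta_pos":[[1.3,-0.9,0],[2.6,-1.8,0],[3.9,-2.6,0],[5.2,-3.5,0],[6.5,-4.3,0],[7.8,-5.2,0],[9.1,-6.0,0],[10.4,-6.8,0]],"roll":[0,0,0,0,0,0,0,0]}'
```

```text
time: 0.92
tool_pos: [0.3422, -0.2732, 0.2017]
tool_rot: [3.141, -0.0, 0.257]
contact_force: [0.1, -0.2, 0.5]
opening: 0.0554
time: 1.58
tool_pos: [0.5503, -0.0421, 0.2017]
tool_rot: [3.141, 0.0, 0.258]
contact_force: [1.2, -0.5, -0.3]
opening: 0.0551
```

```bash
python3 -m crank '{"claw":[0.6,0.6,0.6,0.6,0.6,0.6,0.6,0.6],"delta_pos":[[1,-0.6,0],[2,-1.2,0],[2.9,-1.8,0],[2.9,-1.8,0],[2.9,-1.8,0],[2.9,-1.8,0],[2.9,-1.8,0],[2.9,-1.8,0]],"roll":[1,2,3,3.8,3.8,3.8,3.8,3.8]}'
python3 - <<'E'
from cell import robot
import cv2,pickle
st=robot.observe();c=robot.read_camera("wrist"); pickle.dump((st,c),open("w1.pkl","wb"))
cv2.imwrite("pics/w1.png",c["color"]);print(st["tool_pos"],st["tool_rot"],st["qvel"])
E
```

```text
time: 2.25
tool_pos: [0.6076, 0.0173, 0.2019]
tool_rot: [3.141, 0.0, -0.139]
contact_force: [0.4, 0.4, 0.1]
opening: 0.0549
[0.6076242  0.01733539 0.20188529] [ 3.14138048e+00  1.79689226e-05 -1.39475946e-01] [-0.00196057 -0.00114852 -0.00273291  0.00201248  0.00100987  0.00937779]
```

View pics/w1.png

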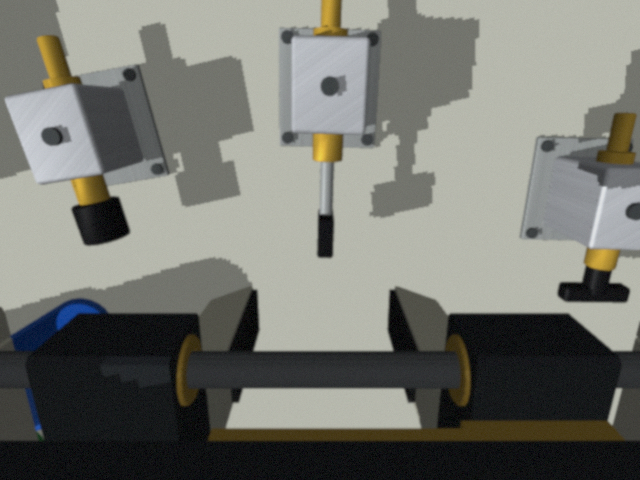

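The wrist picture shows the blade at about (326,236), with its shaft running up to the nose at (327,150). The drum is at (101,221) and the T handle at (595,291).

Run:
```python
import cv2
w=cv2.imread("pics/w1.png")
cv2.imwrite("pics/w1c.png",cv2.resize(w[20:270,270:390],None,fx=2.4*1,fy=2.4,interpolation=cv2.INTER_CUBIC))
cv2.imwrite("pics/w1b.png",cv2.resize(w[150:265,285:365],None,fx=5,fy=5,interpolation=cv2.INTER_CUBIC))
cv2.imwrite("pics/w1d.png",cv2.resize(w[80:260,0:180],None,fx=3.3,fy=3.3,interpolation=cv2.INTER_CUBIC))
```

```text
(no output)
```

View pics/w1b.png

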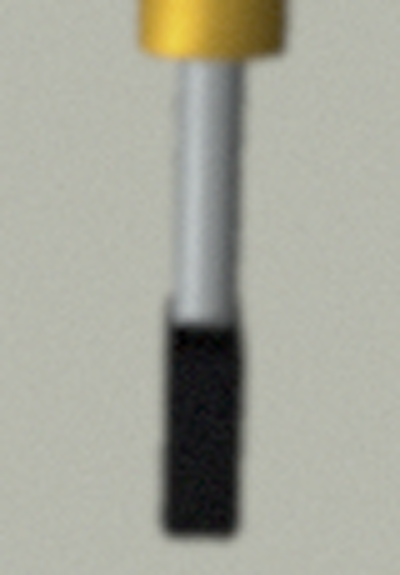

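View pics/w1c.png

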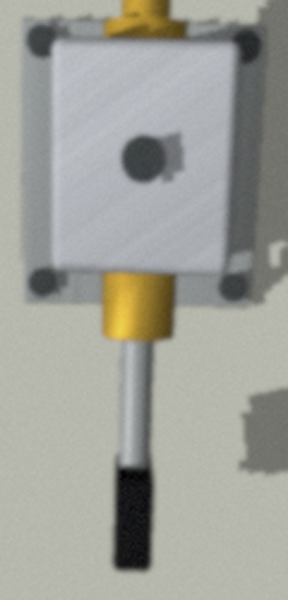

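View pics/w1d.png

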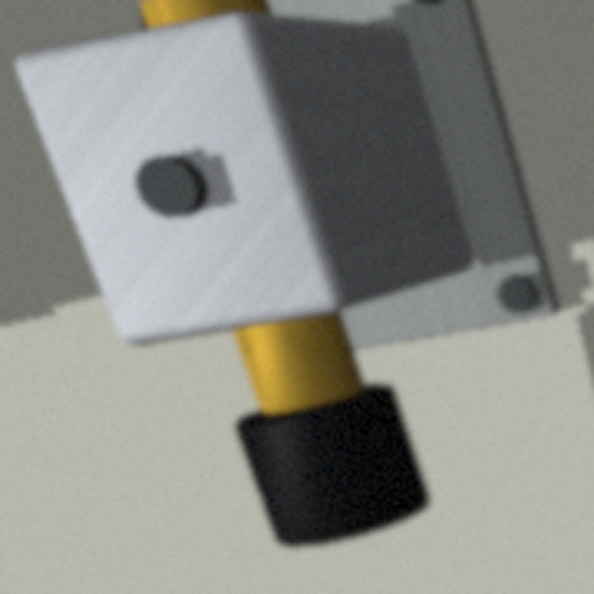

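Run:
```python
import pickle
from h import *
st,c=pickle.load(open("w1.pkl","rb"))
b=lambda x,y:(285+(x+.5)/5-.5,150+(y+.5)/5-.5)
k=lambda x,y:(270+(x+.5)/2.4-.5,20+(y+.5)/2.4-.5)
d=lambda x,y:(0+(x+.5)/3.3-.5,80+(y+.5)/3.3-.5)
F=[atz(c,b(*p),.073,st) for p in[(164,533),(236,535)]]
print("blade front top corners",F,"w",np.linalg.norm(F[0]-F[1]))
A=atz(c,b(210,65),.055,st);B=atz(c,b(205,318),.055,st);print("shaft",A,B,np.linalg.norm(A-B),np.arctan2(*(A-B)[[1,0]]))
for n,L in(("blade",[k(*p) for p in[(53,40),(238,43),(226,273),(55,267)]]),("drum",[d(*p) for p in[(16,62),(242,13),(338,307),(128,342)]])):
    P=np.array([atz(c,p,.076,st)[:2] for p in L]);m=P.mean(0);print(P.round(4))
    q=(P[0]+P[1]-P[2]-P[3]);l=np.linalg.norm(q)/2;q/=2*l
    print(n,m,"len",l,"w",np.linalg.norm(P[0]+P[3]-P[1]-P[2])/2,"yaw",np.arctan2(q[1],q[0]),"home",m-q*.065,"out",m-q*.105)
```

```text
blade front top corners [array([0.58526577, 0.02429532, 0.073     ]), array([0.58347571, 0.01378363, 0.073     ])] w 0.010663020678898544
shaft [0.65007888 0.00836975 0.055     ] [0.61233014 0.01432889 0.055     ] 0.0382162037626726 -0.15657145135020498
[[ 0.7334  0.019 ]
 [ 0.726  -0.0286]
 [ 0.6685 -0.0191]
 [ 0.6767  0.0277]]
blade [ 7.01176195e-01 -2.42668416e-04] len 0.057836608425687754 w 0.04790263194163389 yaw -0.1577976974897974 home [0.63698377 0.00997167] out [0.59748074 0.01625741]
[[0.7233 0.2107]
 [0.7258 0.1635]
 [0.6675 0.1621]
 [0.6665 0.208 ]]
drum [0.69574644 0.18607854] len 0.05757055620154738 w 0.046656337210381565 yaw 0.03576538850033236 home [0.63078801 0.18375429] out [0.59081359 0.18232398]
```

The blade geometry is consistent: shaft yaw −0.157, 38 mm of shaft showing, knob centre about (0.598, 0.017). I'll push it home with the shut fingers from in front.

```bash
python3 -m crank '{"claw":[0,0,0,0,0,0,0,0],"delta_pos":[[-1.1,0.0,0],[-2.2,0.0,0],[-2.3,0.0,1],[-2.3,0.0,2.5],[-2.3,0.0,4],[-2.3,0.0,5.3],[-2.3,0.0,6.2],[-2.3,0.0,6.2]],"roll":[0.2,0.2,0.2,0.2,0.2,0.2,0.2,0.2]}' 20
python3 - <<'E'
from cell import robot
import cv2
st=robot.observe();c=robot.read_camera("scene")["color"]
cv2.imwrite("pics/s2.png",cv2.resize(c[190:390,150:400],None,fx=3,fy=3));print(st["tool_pos"],st["tool_rot"],st["opening"],robot.observe()["tool_pos"])
E
```

```text
time: 2.97
tool_pos: [0.5476, 0.0258, 0.0425]
tool_rot: [3.141, 0.009, -0.161]
contact_force: [-1.6, -0.5, 0.7]
opening: 0.0066
[0.54763865 0.02581513 0.04248634] [ 3.14088074  0.00869667 -0.16125312] 0.006584968603797824 [0.54943502 0.02575333 0.04510535]
```

View pics/s2.png

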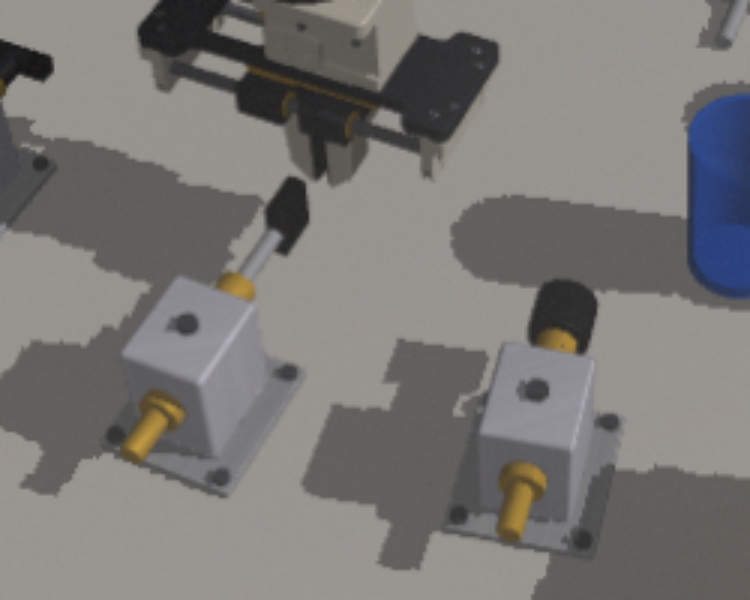

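The shut fingers stand in line in front of the blade, about 25 mm clear, and nothing else is near. Pushing now, in two stages.

```bash
python3 -m crank '{"claw":[0,0,0,0,0,0,0,0],"delta_pos":[[0.3,0,0],[0.6,0,0],[0.9,0,0],[1.1,0,0],[1.3,0,0],[1.5,0,0],[1.5,0,0],[1.5,0,0]],"roll":[0,0,0,0,0,0,0,0]}'
python3 -m crank '{"claw":[0,0,0,0,0,0,0,0],"delta_pos":[[0.15,0,0],[0.3,0,0],[0.45,0,0],[0.6,0,0],[0.75,0,0],[0.9,0,0],[0.9,0,0],[0.9,0,0]],"roll":[0,0,0,0,0,0,0,0]}'
python3 - <<'E'
from cell import robot
import cv2
st=robot.observe();c=robot.read_camera("scene")["color"]
cv2.imwrite("pics/s3.png",cv2.resize(c[190:390,150:400],None,fx=3,fy=3));print(st["tool_pos"],st["tool_rot"],st["contact_force"])
c=robot.read_camera("wrist")["color"];cv2.imwrite("pics/w3.png",c)
E
```

```text
time: 3.68
tool_pos: [0.589, 0.02, 0.0475]
tool_rot: [-3.142, -0.002, -0.161]
contact_force: [-2.0, -0.3, 1.1]
opening: 0.0005
time: 4.35
tool_pos: [0.6105, 0.0164, 0.0465]
tool_rot: [3.141, -0.0, -0.161]
contact_force: [0.8, -0.5, 0.3]
opening: 0.0005
[0.61046922 0.0164058  0.04651798] [ 3.14149022e+00 -7.10913336e-05 -1.61187822e-01] [ 0.78664965 -0.52560777  0.25192932]
```

View pics/s3.png

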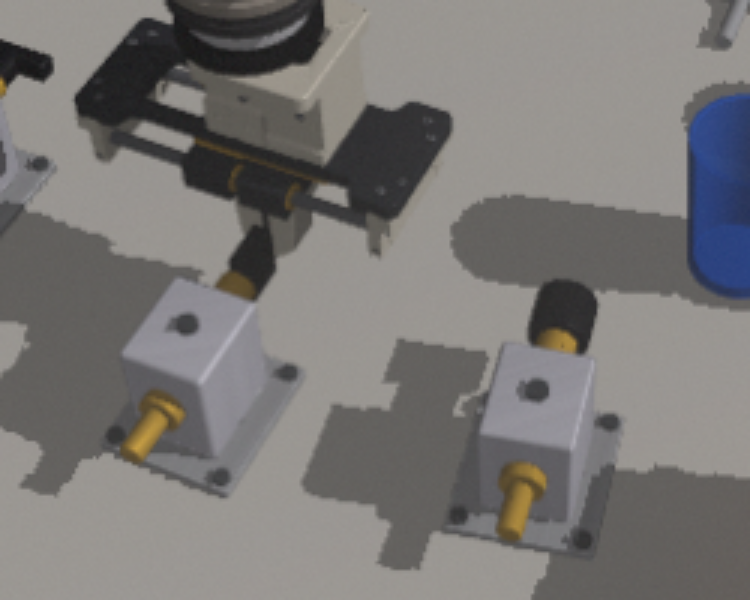

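View pics/w3.png

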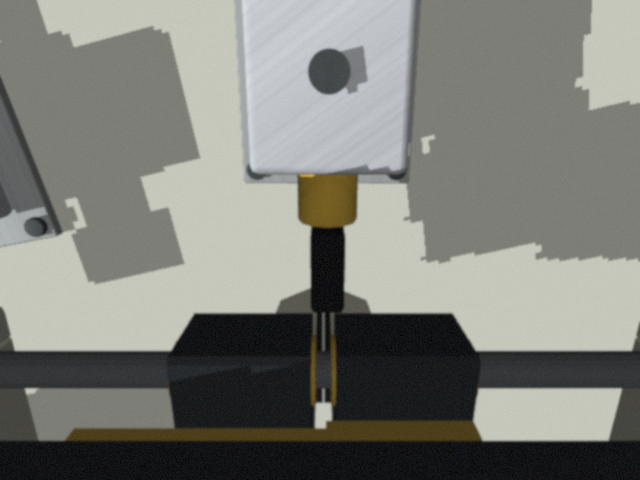

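The blade now sits against its nose at (327,228), with no shaft showing. One gentle nudge to make sure it is seated.

```bash
python3 -m crank '{"claw":[0,0,0,0,0,0,0,0],"delta_pos":[[0.05,0,0],[0.1,0,0],[0.15,0,0],[0.15,0,0],[0.2,0,0],[0.2,0,0],[0.2,0,0],[0.2,0,0]],"roll":[0,0,0,0,0,0,0,0]}'
```

```text
time: 5.12
tool_pos: [0.6113, 0.0163, 0.0466]
tool_rot: [3.141, 0.009, -0.161]
contact_force: [-13.9, 1.9, 9.4]
opening: 0.0001
```

```bash
python3 -m crank '{"claw":[0,0,0,0,0,0.3,0.6,0.6],"delta_pos":[[-0.8,0,0],[-1.5,0,0],[-1.5,0,-1.3],[-1.5,0,-2.8],[-1.5,0,-4.3],[-1.5,0,-5.8],[-1.5,0,-6.2],[-1.5,0,-6.2]],"roll":[0,0,0,0,0,0,0,0]}'
python3 -m crank '{"claw":[0.6,0.6,0.6,0.6,0.6,0.6,0.6,0.6],"delta_pos":[[0.3,-1.4,0],[0.7,-2.8,0],[1,-4.2,0],[1.4,-5.6,0],[1.7,-6.9,0],[1.7,-6.9,0],[1.7,-6.9,0],[1.7,-6.9,0]],"roll":[-0.4,-0.8,-1.2,-1.5,-1.8,-1.8,-1.8,-1.8]}'
python3 - <<'E'
from cell import robot
import cv2,pickle
st=robot.observe();c=robot.read_camera("wrist"); pickle.dump((st,c),open("w4.pkl","wb"))
cv2.imwrite("pics/w4.png",c["color"]);print(st["tool_pos"],st["tool_rot"])
E
```

```text
time: 5.78
tool_pos: [0.5802, 0.0216, 0.2058]
tool_rot: [-3.141, -0.008, -0.161]
contact_force: [0.6, -0.2, -0.5]
opening: 0.0162
time: 6.45
tool_pos: [0.647, 0.1848, 0.1995]
tool_rot: [3.141, 0.003, 0.028]
contact_force: [0.1, -0.6, -0.7]
opening: 0.055
[0.6470466  0.18480867 0.1994826 ] [3.14052007 0.00335992 0.02751646]
```

View pics/w4.png

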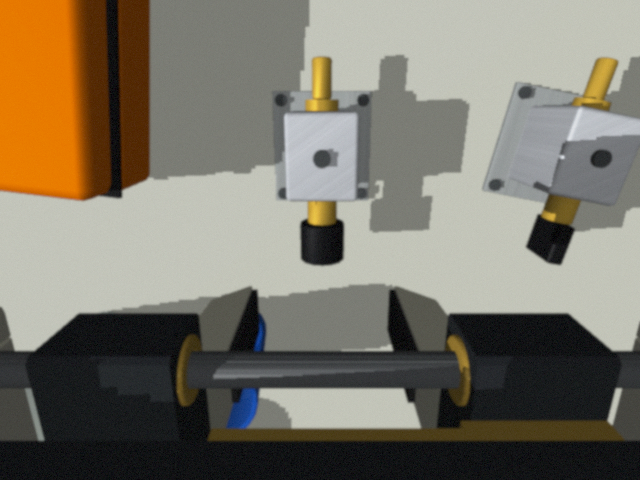

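The blade stays home at (553,238). The drum is at columns 301–343, rows 222–262, in line with the tool's x axis.

Run:
```python
import pickle
from h import *
st,c=pickle.load(open("w4.pkl","rb"))
for p in[(301,243),(343,243)]: print(atz(c,p,.055,st))
print("front top",atz(c,(322,262),.066,st))
P=np.array([atz(c,p,.076,st)[:2] for p in[(286,112),(358,112),(357,200),(287,200)]]);m=P.mean(0);q=P[0]+P[1]-P[2]-P[3];l=np.linalg.norm(q)/2;q/=2*l
print(m,l,np.arctan2(q[1],q[0]),m-q*.065)
cv2.imwrite("pics/w4c.png",cv2.resize(c["color"][90:280,250:400],None,fx=3.1,fy=3.1))
```

```text
[0.62801892 0.20071598 0.055     ]
[0.62891274 0.16828851 0.055     ]
front top [0.61703618 0.18417356 0.066     ]
[0.69638653 0.18629275] 0.05858433469706678 0.026952527266170097 [0.63141014 0.18454105]
```

View pics/w4c.png

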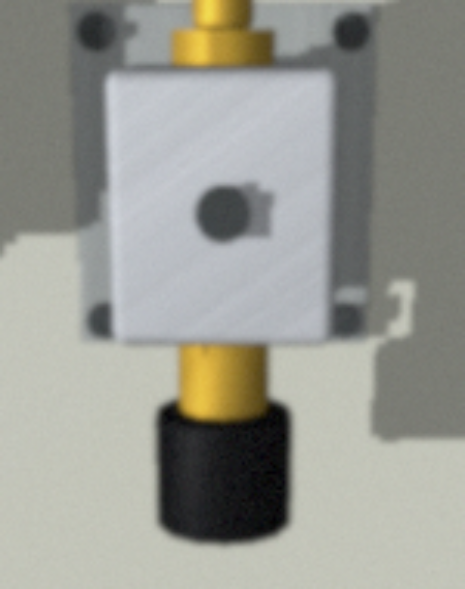

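Drum centre is (0.631, 0.1845) with width 33 mm, which matches. Descend and grip; I'm keeping TCP z near 0.045 so the gripper body clears the blue tumbler when pulling.

```bash
python3 -m crank '{"claw":[0.6,0.6,0.6,0.6,0.6,0.6,0.6,0.6],"delta_pos":[[-0.6,0,0.8],[-0.65,0,2],[-0.65,0,3.2],[-0.65,0,4.4],[-0.65,0,5.4],[-0.65,0,6.1],[-0.65,0,6.1],[-0.65,0,6.1]],"roll":[0,0,0,0,0,0,0,0]}' 30
python3 -m crank '{"claw":[0.5,0.4,0.3,0.2,0.2,0.2,0.2,0.2],"delta_pos":[[0,0,0],[0,0,0],[0,0,0],[0,0,0],[0,0,0],[0,0,0],[0,0,0],[0,0,0]],"roll":[0,0,0,0,0,0,0,0]}' 30
python3 - <<'E'
from cell import robot
import cv2
c=robot.read_camera("scene")["color"]
cv2.imwrite("pics/s5.png",cv2.resize(c[190:390,250:500],None,fx=3,fy=3))
E
```

```text
time: 7.17
tool_pos: [0.631, 0.1834, 0.0487]
tool_rot: [3.141, 0.002, 0.026]
contact_force: [0.7, 0.3, 0.6]
opening: 0.0552
time: 7.83
tool_pos: [0.6323, 0.1852, 0.0506]
tool_rot: [-3.141, -0.002, 0.028]
contact_force: [-0.2, 1.2, 7.0]
opening: 0.0332
```

View pics/s5.png

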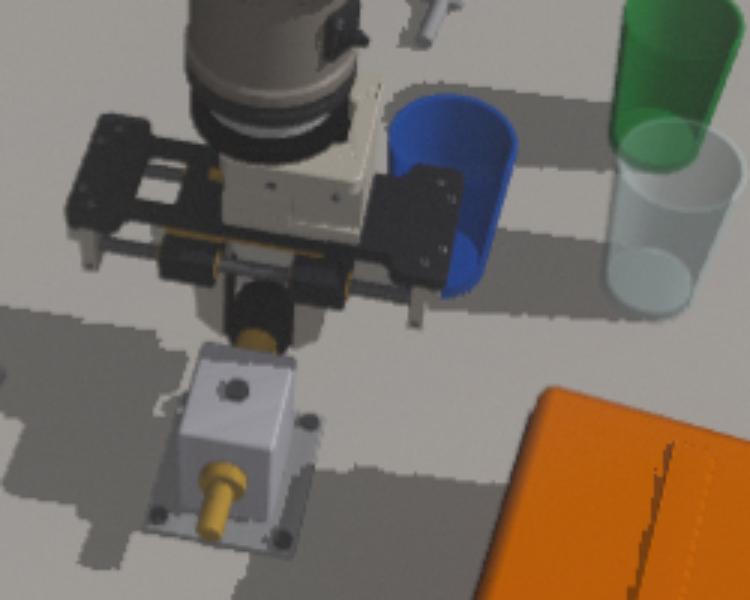

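Run:
```python
from cell import robot
from h import *
st=robot.observe();print(st["tool_pos"],st["contact_force"],st["opening"],st["torque"])
c=robot.read_camera("top")
for p in[(235,213),(217,230),(254,230),(235,248)]: print("rim",atz(c,p,.105))
cv2.imwrite("pics/t5.png",cv2.resize(c["color"][130:280,140:340],None,fx=4,fy=4,interpolation=cv2.INTER_CUBIC))
```

```text
[0.63228961 0.18521808 0.05056325] [0.188703   1.91861409 6.58951439] 0.032840793700398996 [ 0.30812798  0.11571771 -0.01042152]
rim [0.55199737 0.26197489 0.105     ]
rim [0.51874677 0.29588086 0.105     ]
rim [0.51965936 0.22466976 0.105     ]
rim [0.48462018 0.26041418 0.105     ]
```

View pics/t5.png

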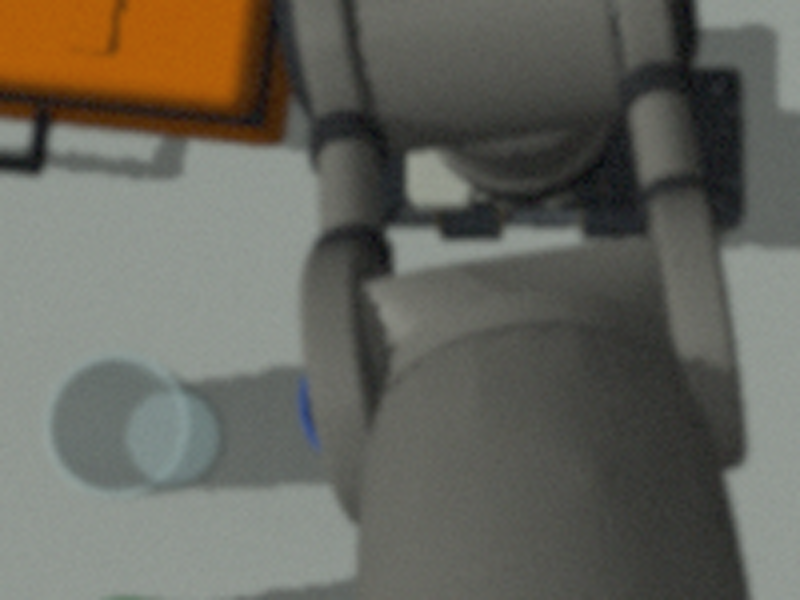

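TCP sits at z=0.0506 with 6.6 N of uplift and the opening is creeping below 34 mm, so the tips are gripping too high and sliding up the drum. I'll open, go 5 mm lower and grip again. The blue tumbler's rim ends at x=0.555, and the body stays above it.

```bash
python3 -m crank '{"claw":[0.6,0.6,0.6,0.6,0.6,0.6,0.6,0.6],"delta_pos":[[0,0,0],[0,0,0],[0,0,0],[0,0,0.1],[0,0,0.2],[0,0,0.2],[0,0,0.2],[0,0,0.2]],"roll":[0,0,0,0,0,0,0,0]}' 30
python3 -m crank '{"claw":[0.5,0.4,0.3,0.2,0.2,0.2,0.2,0.2],"delta_pos":[[0,0,0],[0,0,0],[0,0,0],[0,0,0],[0,0,0],[0,0,0],[0,0,0],[0,0,0]],"roll":[0,0,0,0,0,0,0,0]}' 30
```

```text
time: 8.6
tool_pos: [0.6315, 0.1847, 0.044]
tool_rot: [3.141, 0.0, 0.027]
contact_force: [-0.5, -0.4, -0.0]
opening: 0.055
time: 9.27
tool_pos: [0.6316, 0.1851, 0.0443]
tool_rot: [-3.141, -0.0, 0.028]
contact_force: [-0.2, 3.6, -0.5]
opening: 0.0327
```

Good grip now: no vertical force, opening 33 mm. Pull in two stages.

```bash
python3 -m crank '{"claw":[0.2,0.2,0.2,0.2,0.2,0.2,0.2,0.2],"delta_pos":[[-0.1,0,0],[-0.25,0,0],[-0.4,0,0],[-0.55,0,0],[-0.7,0,0],[-0.85,0,0],[-1.0,0,0],[-1.0,0,0]],"roll":[0,0,0,0,0,0,0,0]}' 30
python3 -m crank '{"claw":[0.2,0.2,0.2,0.2,0.2,0.2,0.2,0.2],"delta_pos":[[-0.1,0,0],[-0.2,0,0],[-0.3,0,0],[-0.4,0,0],[-0.5,0,0],[-0.6,0,0],[-0.65,0,0],[-0.65,0,0]],"roll":[0,0,0,0,0,0,0,0]}' 30
python3 - <<'E'
from cell import robot
import cv2
print(robot.observe()["contact_force"])
c=robot.read_camera("scene")["color"]
cv2.imwrite("pics/s6.png",cv2.resize(c[190:390,250:500],None,fx=3,fy=3))
c=robot.read_camera("wrist")["color"];cv2.imwrite("pics/w6.png",c)
E
```

```text
time: 9.93
tool_pos: [0.6051, 0.1843, 0.0442]
tool_rot: [-3.141, 0.003, 0.027]
contact_force: [-3.4, 4.6, 2.6]
opening: 0.0329
time: 10.6
tool_pos: [0.5916, 0.184, 0.0443]
tool_rot: [-3.141, -0.003, 0.027]
contact_force: [4.6, 5.2, -3.1]
opening: 0.0336
[ 4.59507405  5.23961275 -3.11693063]
```

View pics/s6.png

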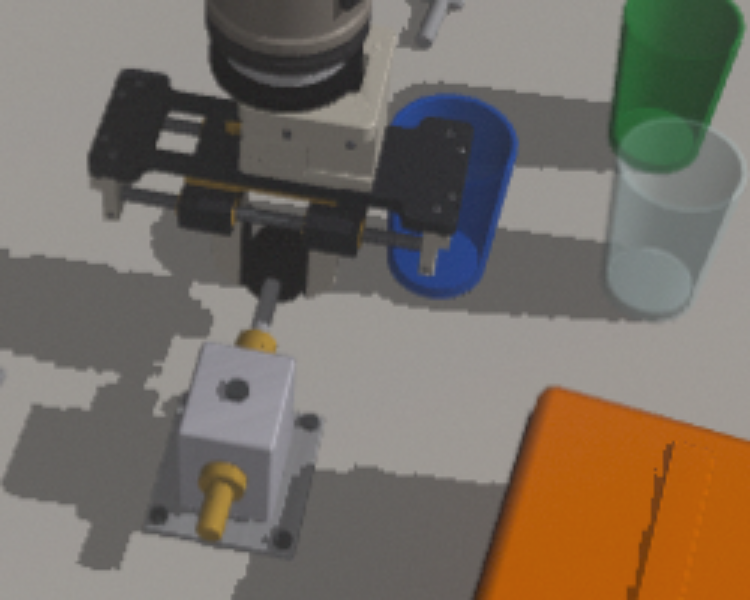

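View pics/w6.png

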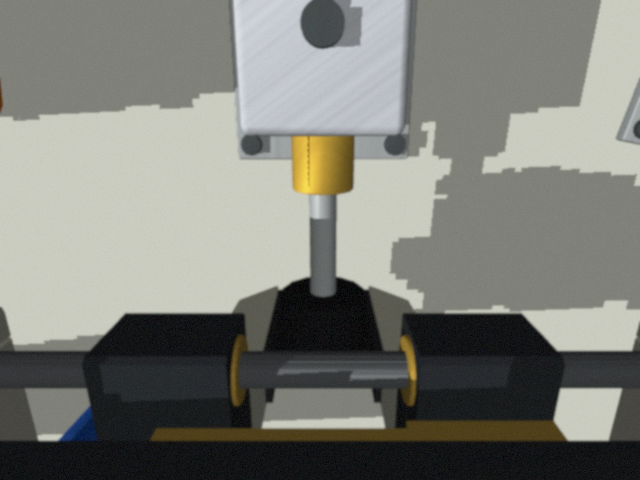

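The drum moved 40 mm, the shaft is showing, and the positive x force suggests it has met the out stop. One small extra pull, then release and lift straight up.

```bash
python3 -m crank '{"claw":[0.2,0.2,0.2,0.2,0.2,0.2,0.2,0.2],"delta_pos":[[-0.05,0,0],[-0.1,0,0],[-0.1,0,0],[-0.1,0,0],[-0.1,0,0],[-0.1,0,0],[-0.1,0,0],[-0.1,0,0]],"roll":[0,0,0,0,0,0,0,0]}' 30
python3 -m crank '{"claw":[0.4,0.5,0.6,0.6,0.6,0.6,0.6,0.6],"delta_pos":[[0.1,0,0],[0.1,0,0],[0.1,0,0],[0.1,0,0],[0.1,0,0],[0.1,0,0],[0.1,0,0],[0.1,0,0]],"roll":[0,0,0,0,0,0,0,0]}'
python3 -m crank '{"claw":[0.6,0.6,0.6,0.6,0.6,0.6,0.6,0.6],"delta_pos":[[0,0,-0.5],[0,0,-1.5],[0,0,-3],[0,0,-4.5],[0,0,-6],[0,0,-6.4],[0,0,-6.4],[0,0,-6.4]],"roll":[0,0,0,0,0,0,0,0]}'
python3 - <<'E'
from cell import robot
import cv2,pickle
st=robot.observe();c=robot.read_camera("wrist");pickle.dump((st,c),open("w7.pkl","wb"));cv2.imwrite("pics/w7.png",c["color"])
c=robot.read_camera("scene")["color"];cv2.imwrite("pics/s7.png",c)
E
```

```text
time: 11.37
tool_pos: [0.5915, 0.184, 0.0443]
tool_rot: [-3.14, -0.008, 0.027]
contact_force: [11.8, 6.8, -9.0]
opening: 0.0327
time: 12.03
tool_pos: [0.5903, 0.1835, 0.0442]
tool_rot: [3.141, 0.0, 0.027]
contact_force: [0.3, -0.3, 0.1]
opening: 0.055
time: 12.7
tool_pos: [0.5901, 0.1835, 0.2039]
tool_rot: [3.141, -0.0, 0.027]
contact_force: [-0.2, 0.3, 0.2]
opening: 0.055
```

View pics/w7.png

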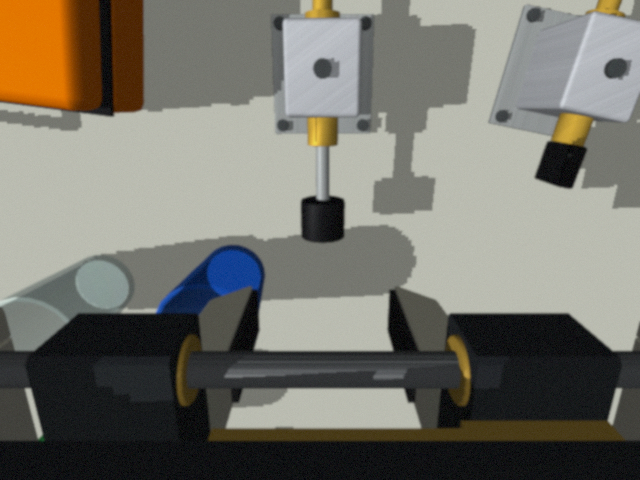

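View pics/s7.png

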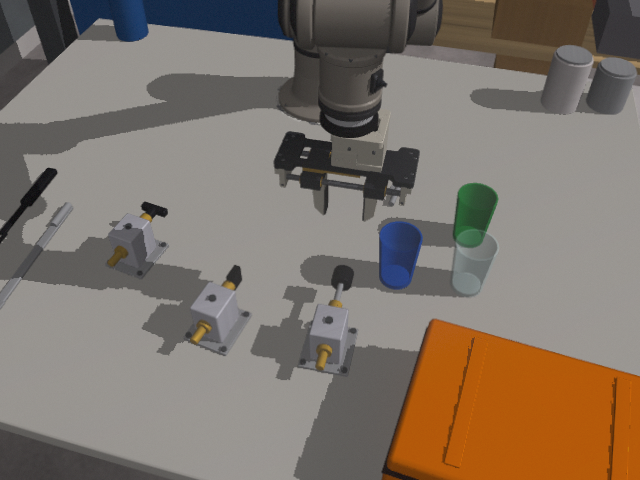

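The wrist picture shows the drum out at (322,219) with its shaft visible in rows 145–200, and the blade against its nose at (560,165). In the scene picture the tee is home at (153,209), and the jar and tumblers are where they were. Checking the shaft length in numbers.

Run:
```python
import pickle
from h import *
from cell import robot
st,c=pickle.load(open("w7.pkl","rb"))
A=atz(c,(322,145.5),.06,st);B=atz(c,(322,200),.06,st);print("shaft len",np.linalg.norm(A-B))
print("front top",atz(c,(322,240),.066,st))
cv2.imwrite("pics/w7c.png",np.hstack([cv2.resize(c["color"][100:250,p:p+110],None,fx=3.5,fy=3.5) for p in(270,520)]))
s=robot.read_camera("scene")["color"]
cv2.imwrite("pics/s7c.png",cv2.resize(s[190:340,90:300],None,fx=3.7,fy=3.7))
```

```text
shaft len 0.0398532249322431
front top [0.57664241 0.18346982 0.066     ]
```

View pics/w7c.png

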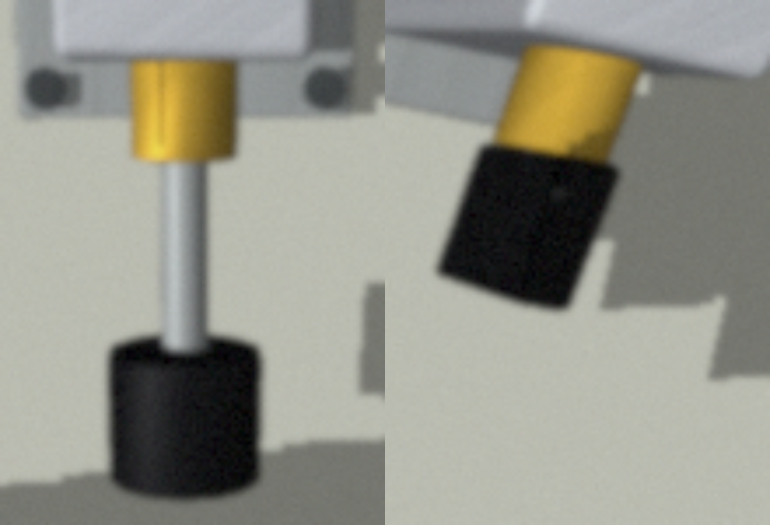

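View pics/s7c.png

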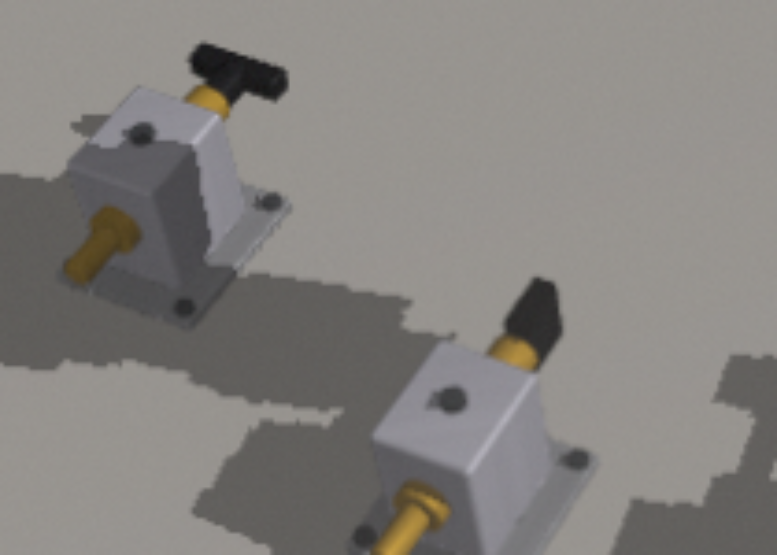

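The crops show 40 mm of shaft on the drum, the blade against its nose with no shaft visible, and the tee home. Handing in.

```bash
python3 -c "
from cell import robot
print(robot.hand_in())"
```

```text
the job is handed in; nothing more can be done
None
```

The air is changed over, and I handed the job in at about 13 s. I pushed the blade knob home with the shut fingers. Only after that did I grip the drum knob, pull it 40 mm to its stop, let go and lift clear.

**Last checks**
- **Blade knob:** it sits against its nose with no shaft showing. The closing nudge met about 14 N at the stop.
- **Drum knob:** about 39.9 mm of shaft shows, against the 40 mm expected. The pull met about 12 N at the out stop.
- **T-handled valve:** it is still home.
- **Glass jar and tumblers:** they are standing where they were.
- **Gripper:** it is open and touching nothing, about 0.2 m above the shelf.

**What went wrong or disagreed**
- My first grip on the drum was too high, with 7 N of uplift as the fingers slid up it. I released it and gripped 5 mm lower before pulling.
- The scene and top cameras disagreed by 3–4 mm at the start, so I used wrist camera measurements for the moves.

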